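Load the blue cartridge under the imager head

TASK

Take the blue sample cartridge out of the white tray, set it down flat on the imager's loading ledge, in front of the head, and let go. Then slide it nose first under the low head, its handle left sticking out, until it has pressed the sprung contact plate hidden inside fully in; the stop behind that plate is held only by friction, so stop as soon as you feel it firm and do not shove it back. Do not knock the head, and leave the orange cartridge and the other things on the bench where they are.

Things in the scene. Friction and masses are not known exactly. Their poses are not given: they have to be found in the camera images.
- blue: The cartridge to load: a flat grey block 90 (x) x 56 (y) x 18 (z) mm with a blue top label, and a blue bar handle 75 x 22 x 16 mm that runs on from its rear end, flush below; 165 mm long overall, about 0.3 kg. Origin: centre of the underside of the block. +x points to the nose, the handle lies at x = -45 to -120 mm, z up.
- blue_nose (a point): Middle of the blue cartridge's nose face (45 mm ahead of its origin, 9 mm up).
- blue_handle (a point): Grip point on the blue handle, 15 mm from its free end (105 mm behind the cartridge's origin, 8 mm up).
- orange: A second cartridge of the same shape with orange label and handle, in the other place of the tray; leave it. Same origin and axes.
- tray: White storage tray, fixed: slab 200 x 250 mm, 10 mm thick, on which the two cartridges lie side by side, 116 mm apart. Walls 20 mm high stand 5 mm from each handle on both sides and behind its end, so fingers cannot get at the handles here; the blocks' sides are free. A 6 mm lip is ahead of each nose: lift straight up. Origin: underside; x is the way the noses point.
- imager: White bench imager, fixed. Origin on the table right below the mouth; x points into the mouth (the way the cartridge slides), z up. The bed, 30 mm high and 190 mm wide, is an open loading ledge from x = -210 to 0 mm and goes on level under the head. A tall white housing with a green band (to 202 mm high) stands over x = 75 to 215 mm.
- mouth (a point): Middle of the mouth, on the bed (30 mm up). From here inwards two rails 20 mm high guide the cartridge, 63 mm apart; flared lead-ins 12 mm high stand on the ledge in the last 34 mm before the mouth and open to about 84 mm.
- head: The overhanging optical head, a grey slab with a green front strip, x = 0 to 200 mm and 190 mm wide in the imager's frame; underside 54 mm, top 91 mm above the table, so 24 mm above the bed: 6 mm of room over a cartridge. Delicate. Same origin and axes as the imager.
- contact (a joint): Sprung contact plate in front of the hidden stop, in m: 0 = free, 0.006 = pressed fully in. The nose first meets it somewhere between 78 and 100 mm past the mouth, different each time and out of sight under the head. Its spring is very weak (0.25 N fully in), too weak to push the cartridge back; fully in, the stop is felt as firm.
- register (a joint): How far the hidden stop has been shoved back, in m: 0 = as set. It is held by friction alone and gives way at about 12 N, then stays where it was pushed.
- tube_rack: Bystander: orange block 60 x 150 x 40 mm with capped tubes, 100 mm high. Origin: underside.
- bottle: Bystander: clear bottle, 56 mm wide, 130 mm high, blue cap. Origin: underside.
- pipette: Bystander: white and pink pipette lying down, 215 mm long, 24 mm high. Origin: underside of the white body.
- jar: Bystander: small jar with red cap, 60 mm wide, 70 mm high. Origin: underside.
Things that resemble listed ones, but are neither listed nor needed, are in the scene too. Leave any red look-alike of the blue alone.

How it is judged:
On the way:
1. the blue cartridge lies flat on the loading ledge, its nose still outside the mouth, and is let go (z of blue in the frame of imager between 0.026 and 0.034 m and angle between blue's own z axis and vertical below 0.08 rad and x of blue_nose in the frame of imager between -0.15 and 0 m and contact force between blue and the fingers below 0.1 N), for 0.2 s.
At the end, for the whole second after the job is handed in: The blue cartridge lies flat on the bed, released and at rest, nose more than 70 mm past the mouth, with the contact plate pressed in by more than 4 of its 6 mm and the friction-held stop shoved back by less than 5 mm (z of blue in the frame of imager between 0.026 and 0.034 m and angle between blue's own z axis and vertical below 0.08 rad and value of joint contact above 0.004 m and value of joint register below 0.005 m and x of blue_nose in the frame of imager above 0.07 m and linear speed of blue below 0.01 m/s and contact force between blue and the fingers below 0.1 N); the robot touches nothing.
It fails at once if the head is knocked (more than 10 N) (contact force between head and anything else above 10 N).
It fails at once if the orange cartridge is moved by more than 15 mm (distance of orange from where it was at the start of the episode above 0.015 m).
It fails at once if a bystander (tube rack, bottle, pipette, jar) is moved by more than 30 mm (distance of any of tube_rack, bottle, pipette, jar from where it was at the start of the episode above 0.03 m).
It also fails if it takes over 54 s, if anything falls off the work surface, if the arm or the gripper's body presses on something with over 40 N, if the wrist force passes 120 N, or if a joint passes its speed limit or range.

ROBOT

A 6-joint arm with a two-finger parallel gripper is mounted at the origin on the work surface. World frame = base frame: x ahead of the robot, y to its left, z up, the work surface at z = 0. Lengths are in m, angles in rad, forces in N, time in s.
With the tool pointing down it reaches from about 0.35 to 0.875 m from the base axis. Payload 4.2 kg.
Tool frame: the origin (TCP) lies between the finger pads; the fingertips stand 22 mm ahead of it and the grasp point (between the pads) lies 3 mm ahead of it; x points along the fingers, z is the direction in which the jaws open and shut, and the axes are right-handed (so a half turn about x gives the same grasp; the last joint's range is limited). The gripper opens to 87 mm and grips with 3 to 60 N. Pads are 19 mm wide; open, the fingers measure 117 mm over their backs; the gripper's body (75 mm by 190 mm) begins 51 mm behind the grasp point.
Start: joints at [1.423, 0.385, 0.008, 0, -1.194, -0.259], TCP at [0.247, 0.574, 0.245] pointing down, gripper open.
Joint ranges: [-3.14, 3.14], [-1.21, 2.06], [-1.07, 1.41], [-3.16, 2.05], [-2.99, -0.16], [-3.1, 3.1]. Speed limits (rad/s): [2.79, 2.79, 3.14, 3.14, 3.14, 3.14].

INTERFACE

Orientations are given as a unit quaternion [w, x, y, z].
In Python, from station import bot gives the robot as it stands. Calls block until the motion is done:
- bot.goto(position, orientation): joint-space move of the TCP to a pose.
- bot.move_straight(position, max_speed=0.15, attitude=None, contact_N=None): straight line of the TCP; attitude=None keeps the orientation; max_speed is the mean speed in m/s. With contact_N (N) it stops when the force on the tool has changed by that much, and returns True; else False.
- bot.move_joints(angles): joint-space move.
- bot.ungrasp() and bot.grab(grasp_force=None): open the fingers fully, or close them until they stop; grasp_force is the grip in N (None keeps the last).
- bot.hold(seconds).
- bot.inverse_kinematics(position, orientation): joint angles nearest the present ones, or None.
- bot.sense(): the state.
- bot.capture(name): name is "scene" or "top" or "wrist"; returns the picture (400x640x3 uint8, red, green, blue); there is no depth.
- bot.camera_params(name): a dict with "fx", "fy", "cx", "cy" (pixels), "rvec" (rotation vector, rad) and "tvec" (3), from world to camera coordinates, as OpenCV has them. Camera axes: x right, y down, z forward; pixel columns grow to the right and rows downward; lengths in m; the calibration is good to about 2 mm. A picture is of the moment at which its call begins: read the wrist's pose just before it. camera_params takes no time and is no camera call; for the wrist camera it gives the pose at the moment of the call.
A pose or a line that the arm cannot do raises bot.Unreachable and nothing moves.
- bot.finish_job(): hands the job in, once; it reports no verdict.
The state is a dict: "clock": time; "joint_pos": joint angles; "qvel": joint speeds; "tau": joint torques, N m; "tcp_pos": TCP position; "tool_rot": TCP orientation; "contact_force": force on the tool from outside, world axes, zero at the start; "ft_torque": the same for the moment, N m; "width": opening from 0.0 (shut) to 1.0 (fully open).
Only numpy, scipy, OpenCV 4.12 (cv2) and the standard library are available. Lean on these libraries where they do the work, as an engineer would, in place of code of your own. Each camera call takes 0.05 s, during which the arm holds its last target. There are 200 camera calls.

## Working session

There is one attempt and no reset: what is moved stays moved. The work goes in short steps, each a Python script; the robot and the scene stay as the last script left them, time stands still between calls to the robot, and variables do not carry over. Pictures are saved under pics/ and viewed, about 8 in all and at most 12, crops included, and the job is handed in when it is done.

```bash
mkdir -p pics; ls; python3 - <<'E'
from station import bot
import cv2
for n in ("scene","top"):
    im=bot.capture(n); cv2.imwrite(f"pics/{n}0.png",im[:,:,::-1])
    print(n,bot.camera_params(n))
s=bot.sense(); print(s)
E
```

```text
pics
scene {'fx': 429.29179592085325, 'fy': 429.29179592085325, 'cx': 325.68332862559714, 'cy': 208.4527750141617, 'rvec': array([ 2.0195567 ,  1.26813998, -0.53453214]), 'tvec': array([-0.20205568, -0.26893013,  1.50020083])}
top {'fx': 475.6475108487914, 'fy': 475.6475108487914, 'cx': 322.07143597469826, 'cy': 202.3538581250059, 'rvec': array([ 2.17346417, -2.20253417,  0.10392706]), 'tvec': array([-0.01312866,  0.49698287,  1.03994618])}
{'clock': 0.1, 'joint_pos': array([ 1.42259605e+00,  3.85473964e-01,  6.73618916e-03, -4.52490825e-04,
       -1.19401396e+00, -2.58548196e-01]), 'qvel': array([ 0.0013748 , -0.00174289,  0.00192099,  0.00217165,  0.00011725,
       -0.00087051]), 'tau': array([-3.09219977e-04, -3.91693926e+01,  1.87933445e+01,  4.23184097e+00,
        1.34053864e-02, -7.99283634e-05]), 'tcp_pos': array([0.24707521, 0.5735305 , 0.24355951]), 'tool_rot': array([-0.38907413, -0.59014311, -0.38824237,  0.59128698]), 'contact_force': array([-0.16923456, -0.33506399,  0.45050046]), 'ft_torque': array([-0.03803781,  0.03489234, -0.01963634]), 'width': 1.0017262215547154}
```

View pics/scene0.png

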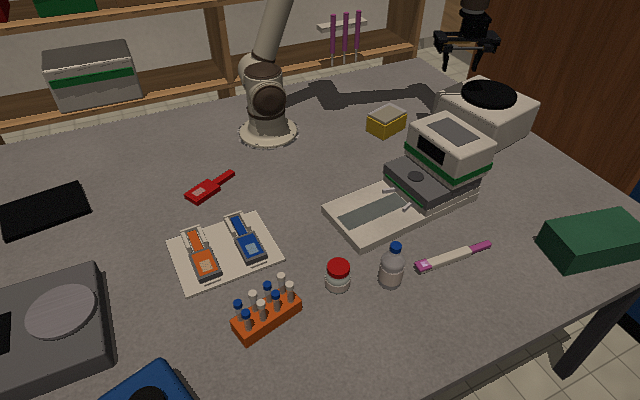

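View pics/top0.png

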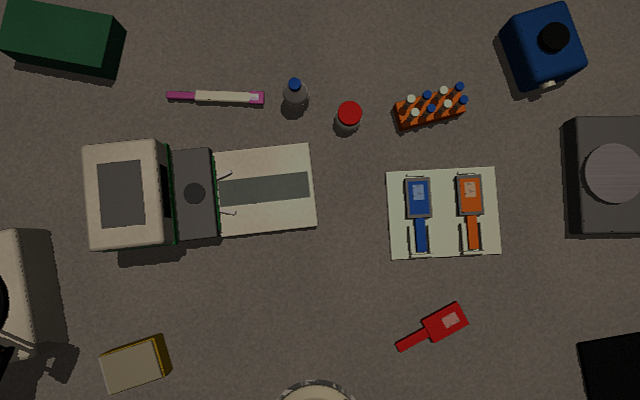

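The top view shows three cartridge-like things:
- **Blue:** (418,200), in the tray with a blue label and handle. This is the one to load.
- **Orange:** (470,195), in the tray.
- **Red look-alike:** (435,325), on the bench.

Blue is also the colour of a box at (540,45), tube caps at about (430,95) and the bottle cap at (294,84). The imager is at left: mouth near (218,190), ledge front edge from (309,143) to (317,228).

```bash
cat > h.py <<'E'
import numpy as np, cv2
from station import bot
from scipy.spatial.transform import Rotation as R
def ray(px,z,cp):
    px=np.atleast_2d(np.asarray(px,float)); Rm=cv2.Rodrigues(cp["rvec"])[0]; c=-Rm.T@cp["tvec"]
    d=np.c_[(px[:,0]-cp["cx"])/cp["fx"],(px[:,1]-cp["cy"])/cp["fy"],np.ones(len(px))]@Rm
    return c+d*((z-c[2])/d[:,2])[:,None]
def proj(P,cp):
    return cv2.projectPoints(np.atleast_2d(np.asarray(P,float)),cp["rvec"],cp["tvec"],np.array([[cp["fx"],0,cp["cx"]],[0,cp["fy"],cp["cy"]],[0,0,1.]]),None)[0][:,0]
def blue(im): # im RGB
    h=cv2.cvtColor(im,cv2.COLOR_RGB2HSV); return cv2.inRange(h,(100,120,50),(125,255,255))
def quat(a):
    """tool down (x=-z), jaw axis z at world yaw a; returns wxyz"""
    x=np.array([0,0,-1.]); z=np.array([np.cos(a),np.sin(a),0]); y=np.cross(z,x)
    return np.roll(R.from_matrix(np.c_[x,y,z]).as_quat(),1)
E
python3 - <<'E'
from h import *
im=cv2.imread("pics/top0.png")[:,:,::-1].copy(); cp=bot.camera_params("top")
m=blue(im); m[:, :380]=0; m[:,450:]=0; m[:150]=0; m[280:]=0
cs=sorted(cv2.findContours(m,0,2)[0],key=cv2.contourArea)[-3:]
for c in cs: print(cv2.contourArea(c),cv2.minAreaRect(c)); 
ys,xs=np.nonzero(m); P=ray(np.c_[xs,ys],0.027,cp)
print("blue extents",P.min(0),P.max(0))
r=cv2.minAreaRect(P[:,:2].astype(np.float32)*1000); print("rect mm",r)
h=cv2.cvtColor(im,cv2.COLOR_RGB2HSV); print(h[190,412],h[240,421],h[180,460])
# ledge white
w=((h[:,:,2]>110)&(h[:,:,1]<60)).astype(np.uint8)*255
w2=w.copy(); w2[:,:380]=0; w2[:,510:]=0; w2[:150]=0;w2[275:]=0
r=cv2.minAreaRect(ray(np.argwhere(w2)[:,::-1],0.01,cp)[:,:2].astype(np.float32)*1000); print("tray",r)
w3=w.copy(); w3[:,:221]=0; w3[:,330:]=0; w3[:130]=0;w3[250:]=0
q=ray(np.argwhere(w3)[:,::-1],0.03,cp)[:,:2].astype(np.float32)*1000
r=cv2.minAreaRect(q); print("ledge",r,cv2.boxPoints(r))
c=np.hstack([cv2.resize(im[150:275,380:510],None,fx=3,fy=3),cv2.resize(im[125:250,200:325],None,fx=3,fy=3)]); cv2.imwrite("pics/crop1.png",c[:,:,::-1])
E
```

```text
294.0 ((420.6015625, 234.42132568359375), (33.41486740112305, 10.117081642150879), 85.91438293457031)
583.5 ((418.2588806152344, 197.12435913085938), (33.20112609863281, 19.165454864501953), 85.91438293457031)
blue extents [ 0.38591599 -0.25633006  0.027     ] [ 0.54139804 -0.21122891  0.027     ]
rect mm ((463.88458251953125, -235.12049865722656), (156.23365783691406, 42.83272933959961), 2.2735815048217773)
[109 146 108] [109 206  93] [ 12 238 151]
tray ((472.3326110839844, -292.81158447265625), (197.87173461914062, 247.72483825683594), 2.2884151935577393)
ledge ((528.0984497070312, 105.89826965332031), (187.1240692138672, 212.125732421875), 5.721391201019287) [[424.42896  202.10545 ]
 [445.57605   -8.963553]
 [631.76794    9.691086]
 [610.62085  220.76009 ]]
```

View pics/crop1.png

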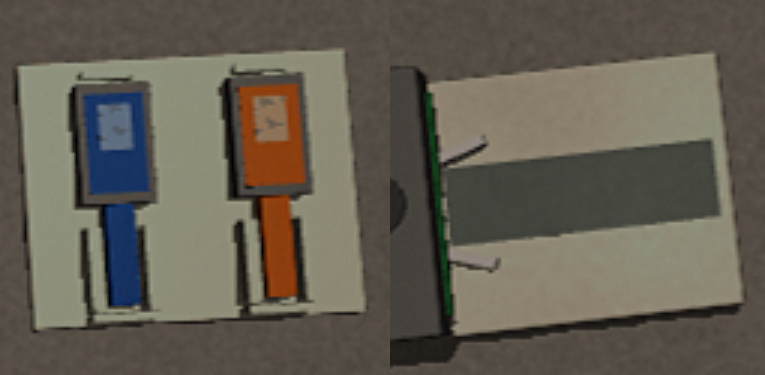

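The crop confirms the choice: blue lies in the tray place nearest the imager, with orange 116 mm away. The tray rectangle (198 x 248 mm) and ledge (187 x 212 mm) agree with the given sizes. Next I go above blue and look with the wrist camera.

```bash
cat >> h.py <<'E'
def d(a): a=np.radians(a); return np.array([np.cos(a),np.sin(a)])
BY=2.28; B=np.array([.5059,-.2334]); IY=95.72; M=np.array([.5177,.2093])
GX=-.015
E
python3 - <<'E'
from h import *
s=bot.sense(); print("t",s["clock"])
g=B+GX*d(BY); pl=M-.105*d(IY)+GX*d(IY); hd=M-.105*d(IY)-.107*d(IY)
for k in (90,-90):
    for p,y in ((g,BY),(pl,IY),(hd,IY)):
        print(k,p,bot.inverse_kinematics([*p,.16],quat(np.radians(y+k))))
k=-90
p=s["tcp_pos"].copy(); p[2]=.36; bot.move_straight(p,max_speed=.25)
a=[bot.inverse_kinematics([*g,.16],quat(np.radians(BY+k))) for k in (90,-90)]
a=[x for x in a if x is not None]
# choose the one whose j6 leaves room for +93deg place
best=90 if abs(a[0][5])<abs(a[-1][5]) else -90
print("chosen",best)
bot.goto([*g,.18],quat(np.radians(BY+best)))
cp=bot.camera_params("wrist"); im=bot.capture("wrist"); cv2.imwrite("pics/w1.png",im[:,:,::-1]); np.save("w1.npy",cp)
s=bot.sense(); print(s["clock"],s["tcp_pos"],s["joint_pos"])
E
```

```text
t 0.1
90 [ 0.49091187 -0.23399675] [-0.14655497  0.32619223 -0.31189802  0.         -0.93270608 -1.38444785]
90 [0.52966005 0.0898975 ] [ 0.47014424  0.31587549 -0.32765361  0.         -0.92726723 -0.37031141]
90 [ 0.53882942 -0.00164442] [ 0.29804454  0.31837671 -0.32384726  0.         -0.92857235 -0.19821171]
-90 [ 0.49091187 -0.23399675] [-0.14655497  0.32619223 -0.31189802  0.         -0.93270608  1.7571448 ]
-90 [0.52966005 0.0898975 ] [ 0.47014424  0.31587549 -0.32765361  0.         -0.92726723  2.77128124]
-90 [ 0.53882942 -0.00164442] [ 0.29804454  0.31837671 -0.32384726  0.         -0.92857235  2.94338094]
chosen 90
3.7833 [ 0.49133835 -0.23349071  0.18010409] [-1.45472441e-01  3.04857779e-01 -2.85750544e-01  4.89073965e-07
 -9.79877201e-01 -1.38440374e+00]
```

View pics/w1.png

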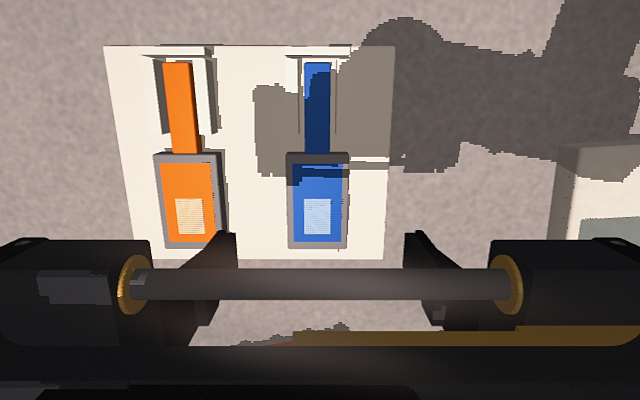

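The wrist view shows blue's label at (317,205) and handle at (317,105), with the orange cartridge to its left and all fingers clear. I'll measure blue here on its plane and compare with the top view.

```bash
python3 - <<'E'
from h import *
cp=np.load("w1.npy",allow_pickle=True).item(); im=cv2.imread("pics/w1.png")[:,:,::-1].copy()
h=cv2.cvtColor(im,cv2.COLOR_RGB2HSV); m=cv2.inRange(h,(100,100,40),(125,255,255)); m[:,:270]=0; m[:,360:]=0; m[252:]=0
for n,(r0,r1),z in (("label",(165,252),.028),("handle",(40,150),.026)):
    q=m.copy(); q[:r0]=0; q[r1:]=0
    P=ray(np.argwhere(q)[:,::-1],z,cp)[:,:2]
    r=cv2.minAreaRect((P*1000).astype(np.float32)); print(n,r)
    u=(P-B)@d(BY); v=(P-B)@d(BY+90); print(" rel to B: x",u.min(),u.max()," y",np.percentile(v,[1,99]))
E
```

```text
label ((505.9071350097656, -236.23358154296875), (71.870849609375, 44.172115325927734), 2.3534095287323)
 rel to B: x -0.036068134477738 0.03585733323272193  y [-0.02445786  0.01862929]
handle ((421.3543395996094, -239.5901641845703), (70.02296447753906, 21.410680770874023), 2.058218240737915)
 rel to B: x -0.11969809125271576 -0.04975313445646792  y [-0.01299857  0.00762565]
```

```bash
sed -i 's/B=np.array(\[.5059,-.2334\])/B=np.array([.506,-.2352])/' h.py; python3 - <<'E'
from h import *
g=B+GX*d(BY); pl=M+(GX-.105)*d(IY); q1=quat(np.radians(BY+90)); q2=quat(np.radians(IY+90))
bot.move_straight([*g,.08],max_speed=.15,attitude=q1)
print("c",bot.move_straight([*g,.036],max_speed=.06,contact_N=6), bot.sense()["tcp_pos"])
bot.grab(25); s=bot.sense(); print("w",s["width"]*87)
bot.move_straight([*g,.18],max_speed=.12)
s=bot.sense(); print("w",s["width"]*87,s["contact_force"])
bot.goto([*pl,.18],q2)
im=bot.capture("top"); cv2.imwrite("pics/t2.png",cv2.resize(im[100:300,150:450],None,fx=2.5,fy=2.5)[:,:,::-1])
s=bot.sense(); print(s["clock"],s["tcp_pos"],pl,s["width"]*87)
E
```

```text
c False [ 0.49126339 -0.23586082  0.03612321]
w 55.257425444831
w 56.0262032262261 [-0.35641608 -0.08840105 -2.89729452]
8.7667 [0.52963008 0.0889361  0.17980752] [0.52966005 0.0898975 ] 55.3637270229303
```

View pics/t2.png

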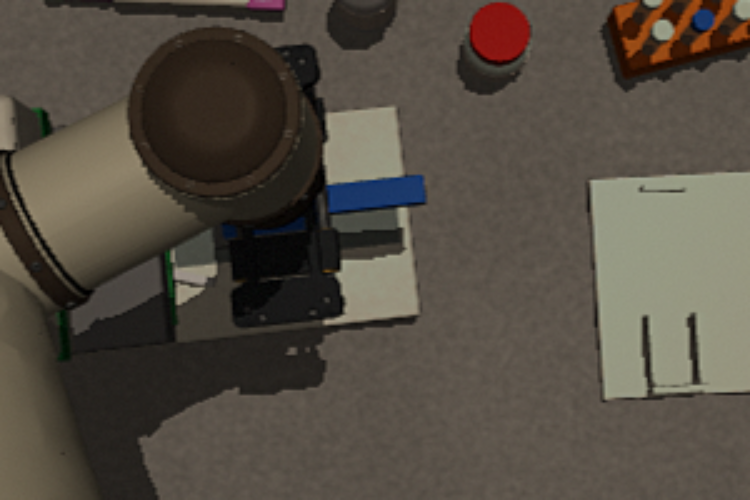

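Blue is held level, nose to the mouth, and the handle is at (375,192) in the crop. The forearm passes near the imager, so I check its clearance in the scene view before lowering.

```bash
python3 - <<'E'
from h import *
im=bot.capture("scene"); cv2.imwrite("pics/s3.png",cv2.resize(im[0:300,200:600],None,fx=2,fy=2)[:,:,::-1])
E
```

```text
(no output)
```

View pics/s3.png

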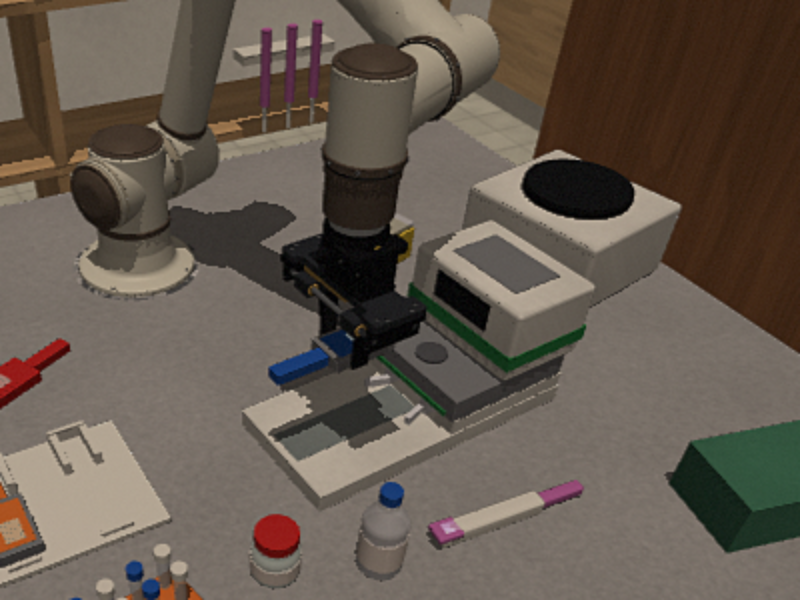

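Forearm and wrist stand well above the housing, and nothing is in the way. I lower it onto the ledge and let go.

```bash
python3 - <<'E'
from h import *
pl=M+(GX-.105)*d(IY); q2=quat(np.radians(IY+90))
cp=bot.camera_params("wrist"); Rm=cv2.Rodrigues(cp["rvec"])[0]; s=bot.sense()
print("cam rel TCP",-Rm.T@cp["tvec"]-s["tcp_pos"])
bot.move_straight([*pl,.066],max_speed=.12,attitude=q2)
print("c",bot.move_straight([*pl,.052],max_speed=.03,contact_N=4)); s=bot.sense(); print(s["tcp_pos"],s["contact_force"])
bot.ungrasp(); bot.hold(.3); 
bot.move_straight([*pl,.16],max_speed=.15)
hover=M-.105*d(IY)-.107*d(IY)
bot.goto([*(hover-.03*d(IY)),.16],quat(np.radians(IY-90)))
im=bot.capture("top"); cv2.imwrite("pics/t4.png",cv2.resize(im[100:300,150:450],None,fx=2.5,fy=2.5)[:,:,::-1])
cv2.imwrite("pics/t4full.png",im[:,:,::-1])
cp=bot.camera_params("wrist"); im=bot.capture("wrist"); cv2.imwrite("pics/w4.png",im[:,:,::-1]); np.save("w4.npy",cp)
s=bot.sense(); print(s["clock"],s["tcp_pos"],s["joint_pos"])
E
```

```text
cam rel TCP [ 0.00641717 -0.07494092  0.13972706]
c True
[0.53003431 0.09006265 0.05579729] [1.23193451 0.10870825 3.28106894]
15.225 [ 0.54180265 -0.03141639  0.1599908 ] [ 2.40935545e-01  3.24476831e-01 -3.14537066e-01 -4.75699192e-05
 -9.31812884e-01  3.00052933e+00]
```

View pics/w4.png

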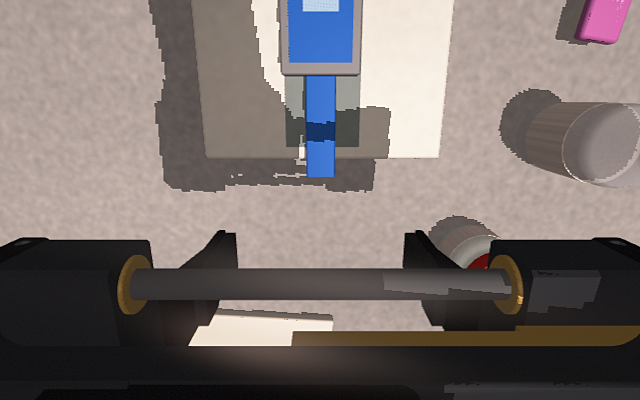

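View pics/t4.png

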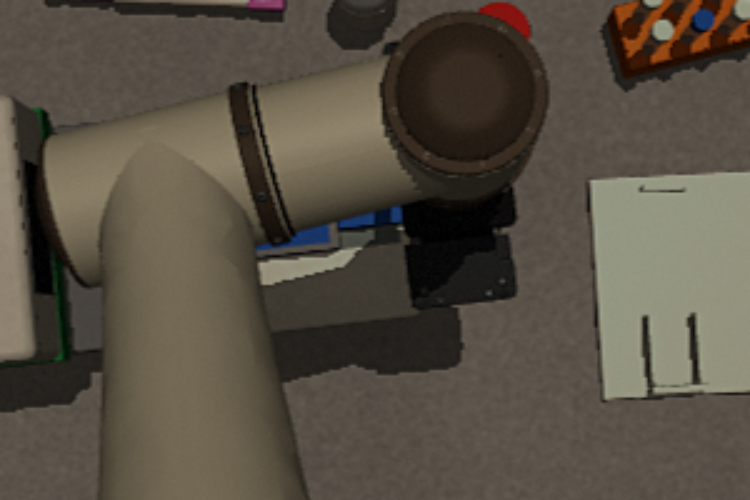

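Blue lies flat on the ledge and is released; in the wrist view its handle end is at (320,177), past the ledge edge at row 157. The jar, bottle and pipette are untouched. Next I measure blue and the ledge in this view, then flip the wrist so the camera stays away from the head.

```bash
python3 - <<'E'
from h import *
cp=np.load("w4.npy",allow_pickle=True).item(); im=cv2.imread("pics/w4.png")[:,:,::-1].copy()
h=cv2.cvtColor(im,cv2.COLOR_RGB2HSV); m=cv2.inRange(h,(100,100,40),(125,255,255)); m[:,:270]=0; m[:,370:]=0; m[200:]=0
def rel(P): e=P-M; return e@d(IY),e@d(IY+90)
for n,(r0,r1),z in (("label",(0,70),.048),("handle",(78,200),.046)):
    q=m.copy(); q[:r0]=0; q[r1:]=0
    P=ray(np.argwhere(q)[:,::-1],z,cp)[:,:2]; u,v=rel(P)
    print(n,cv2.minAreaRect((P*1000).astype(np.float32)),"imx",u.min(),u.max(),"imy",np.percentile(v,[1,99]))
# ledge: edges on rows, brightness of bed in shade/light against table; grey strip too
for r in (20,60,100,140):
    g=cv2.GaussianBlur(im,(5,5),0)[r].astype(int).sum(1); gd=np.abs(np.diff(g))
    c=[150+np.argmax(gd[185:230])+35,np.argmax(gd[425:465])+425]; P=ray([[x,r] for x in c],.03,cp)[:,:2]
    print(r,c,rel(P))
E
```

```text
label ((529.0626220703125, 87.19099426269531), (43.79914474487305, 38.48412322998047), 5.702390670776367) imx -0.14187749913596373 -0.10338484243924874 imy [-0.02057257  0.02238372]
handle ((535.6704711914062, 21.90895652770996), (21.993616104125977, 71.98599243164062), 5.848799228668213) imx -0.2242207313104459 -0.15228039238503852 imy [-0.00980084  0.01160119]
20 [np.int64(192), np.int64(451)] (array([-0.11169202, -0.11174326]), array([ 0.09353258, -0.09363911]))
60 [np.int64(196), np.int64(447)] (array([-0.13865195, -0.13868998]), array([ 0.09336131, -0.09353438]))
100 [np.int64(199), np.int64(443)] (array([-0.16729951, -0.16732364]), array([ 0.0939476 , -0.09342309]))
140 [np.int64(203), np.int64(439)] (array([-0.19779855, -0.19780778]), array([ 0.09377868, -0.09330462]))
```

The ledge is centred within 0.3 mm of my imager frame. Blue is 1 mm off centre with its nose at -59 mm, so milestone 1 is met. Next I grip the handle and slide it in, guarded.

```bash
cat > slide.py <<'E'
from h import *
q=quat(np.radians(IY+90)); Z=.057
at=lambda u,v=0.,z=Z: [*(M+u*d(IY)+v*d(IY+90)),z]
def nose(): # from TCP, gripped 12 mm ahead of the handle's end
    s=bot.sense(); e=s["tcp_pos"][:2]-M; return round((e@d(IY)+.153)*1000,1), np.round(s["contact_force"],2), round(s["clock"],2)
E
python3 - <<'E'
from slide import *
bot.goto(at(-.212,.001,.12),q)
print("c",bot.move_straight(at(-.212,.001),max_speed=.08,contact_N=6))
bot.grab(15); print("w",bot.sense()["width"]*87,nose())
print("guard",bot.move_straight(at(-.212+.119),max_speed=.05,contact_N=6),nose())
E
```

```text
c False
w 21.748994500899165 (np.float64(-59.0), array([ 0.6 ,  0.17, -0.38]), 19.93)
guard False (np.float64(59.9), array([ 0.56, -1.16, -0.1 ]), 22.47)
```

```bash
python3 - <<'E'
from slide import *
print("width",bot.sense()["width"]*87)
print("stop",bot.move_straight(at(-.153+.112),max_speed=.010,contact_N=4),nose())
bot.hold(.2); print(nose(), bot.sense()["width"]*87)
im=bot.capture("scene"); cv2.imwrite("pics/s5.png",cv2.resize(im[80:280,280:540],None,fx=3,fy=3)[:,:,::-1])
E
```

```text
width 21.92346009382243
stop True (np.float64(98.0), array([ 0.53, -0.21,  3.72]), 25.87)
(np.float64(98.0), array([-0.29,  1.12,  5.03]), 26.07) 21.86656559155599
```

View pics/s5.png

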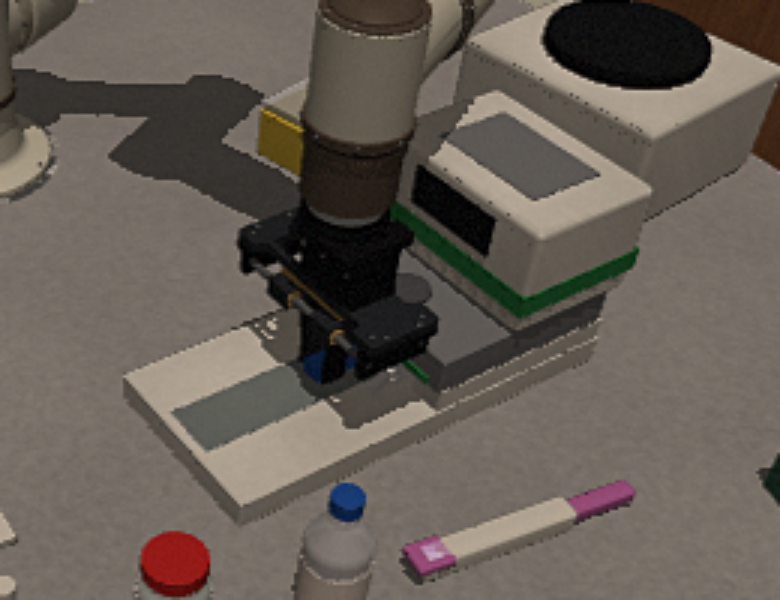

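The guard tripped with the nose at about 98 mm, but the force is vertical (+z 5 N) rather than against the slide (-y). That is probably the grip loading the bed, not the stop. I check z, release to unload, regrip, and go on in small steps, watching the force along the slide.

```bash
python3 - <<'E'
from slide import *
s=bot.sense(); print(s["tcp_pos"], s["ft_torque"], "lat",(s["tcp_pos"][:2]-M)@d(IY+90))
bot.ungrasp(); bot.hold(.2); s=bot.sense(); print("open",s["contact_force"],s["ft_torque"],s["tcp_pos"],s["width"])
im=bot.capture("wrist"); cp=bot.camera_params("wrist"); cv2.imwrite("pics/w6.png",im[:,:,::-1]); np.save("w6.npy",cp)
h=cv2.cvtColor(im,cv2.COLOR_RGB2HSV); m=cv2.inRange(h,(100,100,40),(125,255,255))
for c in cv2.findContours(m,0,2)[0]:
    if cv2.contourArea(c)>80:
        P=ray(c[:,0],.046,cp)[:,:2]-M; u=P@d(IY);v=P@d(IY+90); print(cv2.boundingRect(c),"imx",u.min(),u.max(),"imy",v.min(),v.max())
E
```

```text
[0.52302776 0.15456925 0.05696262] [ 0.35524049 -0.0521582  -0.02640336] lat 0.00015362594005692776
open [ 0.09418201 -0.15633194  0.56809956] [ 0.0552532  -0.03590486 -0.00922212] [0.52197827 0.15373164 0.05606027] 0.999030285013485
(296, 300, 43, 31) imx -0.03426864266443754 -0.016507688779607576 imy -0.009737567548020234 0.011743835889316864
(296, 227, 45, 41) imx -0.07351533119364849 -0.05258263409915977 imy -0.009301859039085097 0.01208845296179799
```

View pics/w6.png

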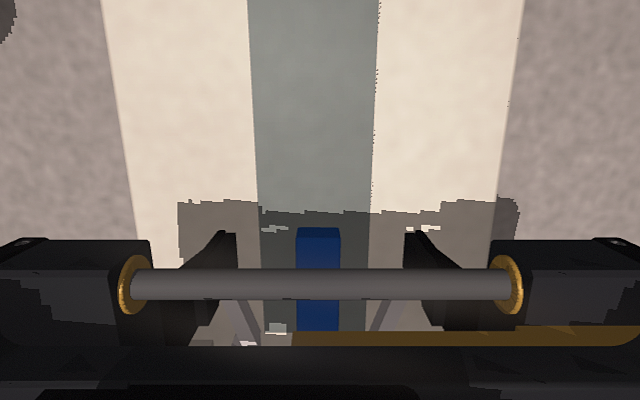

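The handle end is at about -67 mm, so the nose is at about 97.5 mm. The cartridge is straight, the grip did not slip, and the force is gone now it is released. To get a clean feel without vertical coupling, I back off, close the fingers and push on the handle's end face, guarded.

```bash
python3 - <<'E'
from slide import *
bot.move_straight(at(-.105),max_speed=.08,attitude=q); bot.grab(10); bot.hold(.2)
u=lambda: round(((bot.sense()["tcp_pos"][:2]-M)@d(IY))*1000,2)
f0=bot.sense()["contact_force"]; print(u(),f0)
D=np.append(d(IY),0)
x=-.105; log=[]
while x<-.060:
    x+=.001; c=bot.move_straight(at(x),max_speed=.012,contact_N=5)
    f=np.mean([bot.sense()["contact_force"] for _ in range(3)],0)-f0; log.append((round(x*1000),u(),round(-f@D,2),round(f[2],2)))
    if c or -f@D>4: break
print(c,bot.sense()["clock"]); print(*log[-24:],sep="\n")
E
```

```text
-104.98 [-0.34711826 -0.37801639 -0.38878545]
False 37.1083
(-100, np.float64(-99.93), np.float64(-0.46), np.float64(1.12))
(-99, np.float64(-98.95), np.float64(-0.59), np.float64(0.16))
(-98, np.float64(-97.95), np.float64(0.23), np.float64(0.79))
(-97, np.float64(-96.96), np.float64(0.1), np.float64(0.93))
(-96, np.float64(-95.94), np.float64(0.02), np.float64(-0.11))
(-95, np.float64(-94.95), np.float64(-0.54), np.float64(0.08))
(-94, np.float64(-93.97), np.float64(0.09), np.float64(-0.34))
(-93, np.float64(-92.93), np.float64(-1.33), np.float64(0.62))
(-92, np.float64(-91.95), np.float64(-0.34), np.float64(0.69))
(-91, np.float64(-90.93), np.float64(-0.32), np.float64(0.33))
(-90, np.float64(-89.94), np.float64(0.33), np.float64(0.46))
(-89, np.float64(-88.93), np.float64(-0.67), np.float64(0.4))
(-88, np.float64(-87.98), np.float64(-0.38), np.float64(0.46))
(-87, np.float64(-86.96), np.float64(-0.54), np.float64(0.62))
(-86, np.float64(-85.94), np.float64(0.1), np.float64(0.2))
(-85, np.float64(-84.92), np.float64(-0.66), np.float64(-0.23))
(-84, np.float64(-83.94), np.float64(-0.72), np.float64(0.75))
(-83, np.float64(-82.96), np.float64(-0.7), np.float64(0.46))
(-82, np.float64(-81.95), np.float64(-0.59), np.float64(-0.39))
(-81, np.float64(-80.97), np.float64(0.39), np.float64(0.6))
(-80, np.float64(-79.95), np.float64(0.07), np.float64(0.16))
(-79, np.float64(-78.94), np.float64(0.39), np.float64(-0.04))
(-78, np.float64(-78.4), np.float64(3.05), np.float64(0.96))
(-77, np.float64(-78.14), np.float64(5.55), np.float64(1.03))
```

The push feels firm at once: 3 then 5.5 N with under 0.5 mm of motion, against about 1 N expected for free sliding. I press once more to about 8 N, below the 12 N slip, to tell a stop from a snag. Then I retreat and look.

```bash
python3 - <<'E'
from slide import *
D=np.append(d(IY),0); f0=np.array([-.35,-.38,-.39])
def st():
    S=[bot.sense() for _ in range(3)]; return [round(1000*float((np.mean([s["tcp_pos"] for s in S],0)[:2]-M)@d(IY)),2), round(-float((np.mean([s["contact_force"] for s in S],0)-f0)@D),2)]
bot.hold(.1); print(st())
for x in (-.0766,-.0762,-.0758):
    bot.move_straight(at(x),max_speed=.01); bot.hold(.1); r=st(); print(x,r)
    if r[1]>7.5: break
bot.move_straight(at(-.14),max_speed=.08); bot.move_straight(at(-.16,0,.2),max_speed=.2)
bot.hold(.1); s=bot.sense(); print(s["clock"],s["contact_force"])
im=bot.capture("wrist"); cp=bot.camera_params("wrist"); cv2.imwrite("pics/w7.png",im[:,:,::-1])
im2=bot.capture("scene"); cv2.imwrite("pics/s7.png",np.vstack([cv2.resize(im2[80:280,280:540],None,fx=2,fy=2)])[:,:,::-1])
h=cv2.cvtColor(im,cv2.COLOR_RGB2HSV); m=cv2.inRange(h,(100,100,40),(125,255,255))
for c in cv2.findContours(m,0,2)[0]:
    if cv2.contourArea(c)>80:
        for z in (.046,.03):
            P=ray(c[:,0],z,cp)[:,:2]-M; a=P@d(IY);v=P@d(IY+90); print(cv2.boundingRect(c),z,"imx",a.min(),a.max(),"imy",v.min(),v.max())
E
```

```text
[-78.14, 5.22]
-0.0766 [-78.1, 7.37]
-0.0762 [-78.02, 8.07]
39.8333 [-0.32055938  1.31915612  0.51449371]
(308, 300, 22, 31) 0.046 imx -0.04650200308531874 -0.011916407732498644 imy -0.00959130761575819 0.011660375034612865
(308, 300, 22, 31) 0.03 imx -0.036174779371703145 0.00030450011185222657 imy -0.010185660943742627 0.012229626779083793
(0, 142, 41, 43) 0.046 imx -0.20122817166884333 -0.16421184906689285 imy -0.28098966218361704 -0.24183674212656583
(0, 142, 41, 43) 0.03 imx -0.19937275499128032 -0.16032965731217988 imy -0.2964440389378257 -0.2551473575076472
```

View pics/s7.png

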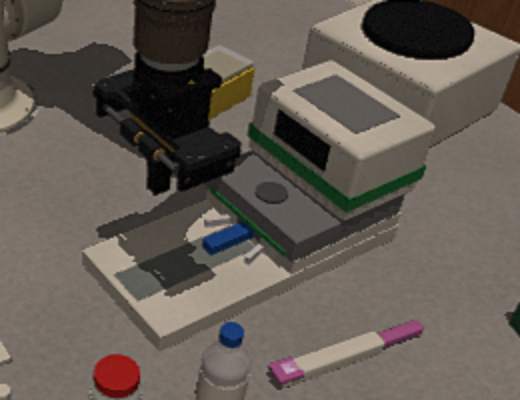

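The cartridge lies flat under the head with its handle sticking out at (228,238), straight between the lead-ins. The fingers are clear, and the bottle, pipette and jar are in place. I hand the job in.

```bash
python3 -c "
from station import bot
bot.finish_job()"
```

```text
the job is handed in; nothing more can be done
```

The blue cartridge is loaded in the imager, flat under the head with its handle sticking out, and I have handed the job in (last clock reading about 40 s of 54 s). No verdict was reported. I lifted it from the tray by its block and set it flat on the ledge with the nose 59 mm outside the mouth. After letting go I gripped the handle and slid it in.

**Last checks:**
- **Stop:** pushing the handle's end with closed fingers met firm resistance at once. It took 8 N with about 0.4 mm of motion, below the 12 N at which the stop gives way. The nose is about 98 mm past the mouth, within the 84–106 mm expected for the plate fully in.
- **Scene:** the cartridge lies straight and flat, the fingers are clear, and the bottle, pipette and jar looked undisturbed. I did not re-measure the orange cartridge or the tube rack at the end.

**One disagreement:** during the gripped slide the force guard tripped at 98 mm on a vertical load of about 4–5 N, not a push against the slide. I did not establish the cause, so I let go and repeated the feel by pushing from behind. The contact plate is out of sight, so "pressed fully in" rests on the firm feel and the nose position.

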